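# Refit a rotator's vial tray and lock it with a push nut

### The job

The vial tray of the little sample rotator is off for cleaning. Set the tray's hub down over the spindle onto the rubber pad and let go, then put the large toothed push nut on the spindle and press it straight down with a steady push, squeezing the pad, until the hub lands solid and goes no further, and let go. The nut ends tight on the plastic hub but must never load it with more than 35 N; leave the small nut, the jar and the stack of plates where they are.

Things in the scene. Friction and masses are not known exactly. Their poses are not given: they have to be found in the camera images.
- rotator: Sample rotator, fixed to the bench: white housing 150 x 130 mm, 54 mm high, an upright plain steel spindle 12 mm across in the middle of its top. Origin on the bench below the spindle's axis; z up, x from its front (dial and switch) to its back. Around the spindle: a bearing boss 54 mm across up to z = 62 mm, a steel shoulder 36 mm across up to 66 mm, then the rubber pad.
- spindle_tip (a point): Centre of the spindle's top end, 137 mm above the bench, z up. The last 10 mm taper from 12 to 5 mm across. The spindle does not give. It stands 27 mm above the hub's top face with the tray down on the unsqueezed pad, 28.5 to 33 mm when the hub has landed solid.
- pad_top (a point): Centre of the top of the black rubber friction pad round the spindle, 34 mm across, 10 mm thick, top 76 mm above the bench; moves with it. It carries the tray's weight, then gives 1 mm for each 1.2 N more, until the hub lands on a steel sleeve hidden inside the pad and is solid. The sleeve is shimmed: that comes after 1.5 to 6 mm of squeeze and must be felt. z up.
- tray_hub_mid (a point): Point on the axis of the loose vial tray (0.18 to 0.27 kg, lying upright on the bench), 24 mm above its underside, z up. Grey hub tube 38 mm across, 34 mm high, bore 14 mm right through; grip it anywhere 10 to 34 mm up. Aluminium disc 156 mm across, 6 to 10 mm up, with eight collars: 24 mm across, tops 17 mm up, nearest edge 48 mm from the axis.
- tray_hub_top (a point): Point on the tray's axis in the hub's top face, 34 mm above the tray's underside, z up. The nut bears on this face.
- nut_mid (a point): Centre, half-way up, of the large steel push nut: ring 30 mm across, 10 mm high, 23 mm inside, 30 g, right way up on the bench, z up. Six spring teeth slope in and up to a 9.4 mm hole 6 mm above its underside, so it rests on the spindle's taper until pushed: up to 18 N over the taper, then 7 to 14 N drag while it moves down. It will not slide back. Its underside bears on the hub.
- small_nut_mid (a point): Centre of the small push nut, for a thinner rod: a steel ring 19 mm across and 7 mm high, on the bench; it does not fit and is not to be used. It and the large nut may lie in either of two places.
- jar_mid (a point): Centre of a white lidded sample jar, 52 mm across and 62 mm high, standing on the bench. Leave alone.
- coupons_mid (a point): Centre of a stack of square metal sample plates, 50 x 50 x 18 mm, on the bench. Leave alone.

How it is judged:
On the way, in this order (a step that is already met when the one before it is completed fails the run):
1. the tray sits level on the pad with the spindle through its hub, and has been let go (z of tray_hub_top in the frame of spindle_tip below -0.0255 m and horizontal distance between tray_hub_top and spindle_tip below 0.003 m and angle between tray_hub_top's own z axis and vertical below 0.05 rad and contact force between the fingers and tray below 0.2 N), for 0.2 s.
2. the push nut has been started on the spindle (z of nut_mid in the frame of spindle_tip below -0.005 m and horizontal distance between nut_mid and spindle_tip below 0.003 m and angle between nut_mid's own z axis and vertical below 0.25 rad), for 0.1 s.
3. the nut has pressed the hub down solid: it has borne on the hub with more than 12 N (contact force between nut and tray above 12 N and z of tray_hub_top in the frame of spindle_tip below -0.028 m), for 0.1 s.
At the end, for the whole second after the job is handed in: The tray hangs on the spindle with its hub held at least 1 mm below its unsqueezed height on the pad, the large nut sits on the spindle flat (within 4 degrees) and within 1.5 mm of the hub's top face, everything at rest, and the robot has let go (z of tray_hub_top in the frame of spindle_tip below -0.028 m and horizontal distance between each of tray_hub_top, nut_mid and spindle_tip below 0.003 m and z of nut_mid in the frame of tray_hub_top between 0.0035 and 0.0065 m and angle between nut_mid's own z axis and vertical below 0.07 rad and angle between tray_hub_top's own z axis and vertical below 0.05 rad and linear speed of each of tray, nut below 0.02 m/s); the robot touches nothing.
It fails at once if the nut bears on the plastic hub with more than 35 N (contact force between nut and tray above 35 N).
It fails at once if the small nut is moved by more than 30 mm (distance of small_nut_mid from where it was at the start of the episode above 0.03 m).
It fails at once if the jar is moved by more than 30 mm (distance of jar_mid from where it was at the start of the episode above 0.03 m).
It fails at once if the stack of plates is moved by more than 30 mm (distance of coupons_mid from where it was at the start of the episode above 0.03 m).
It also fails if it takes over 70 s, if anything falls off the work surface, if the arm or the gripper's body presses on something with over 40 N, if the wrist force passes 120 N, or if a joint passes its speed limit or range.

### The arm

A 7-joint arm with a two-finger parallel gripper is mounted at the origin on the work surface. World frame = base frame: x ahead of the robot, y to its left, z up, the work surface at z = 0. Lengths are in m, angles in rad, forces in N, time in s.
With the tool pointing down it reaches from about 0.4 to 0.85 m from the base axis. Payload 10.4 kg.
Tool frame: the origin (TCP) lies at the very end of the fingers, on their centre line; the grasp point (between the pads) lies 19 mm behind it; z points along the fingers, y is the line along which they close (so a half turn about z gives the same grasp; the last joint's range is limited). The gripper opens to 85 mm and grips with 20 to 120 N. Pads are 22 mm wide; open, the fingers measure 114 mm over their backs; the gripper's body (76 mm by 85 mm) begins 54 mm behind the grasp point. The pads swing forward as they close: fully open they stand 13 mm farther back than shut.
Start: joints at [-1.277, 0.332, -0.065, 1.46, 0.022, 1.35, -0.088], TCP at [0.195, 0.594, 0.231] pointing down, gripper open.
Joint ranges: [-2.6, 2.6], [-0.5, 2.12], [-1.47, 1.34], [0.16, 2.42], [-1.27, 4.41], [0.06, 2.06], [-2.6, 2.6]. Speed limits (rad/s): [2.22, 2.22, 2.79, 2.79, 3.14, 3.14, 3.14].

### API

Orientations are given as a unit quaternion [x, y, z, w].
In Python, from workcell import * gives the robot as it stands.
- The arm moves only by the tool step_arm, never from a script. Its argument "commands" is one flat list of numbers, 7 for each row, row after row: the finger opening in mm, from 0 to 85.4, then the shift along the world's x, y, z as a fraction of full scale, then the turn, a rotation vector about the world's x, y, z as a fraction of full scale. A call has exactly 10 rows; each row is the pose to reach, as a shift and turn from the pose commanded when the call began, turning the shorter way round; what a row does not reach only later rows make up. Full scale, the value 1, is 0.6 m for a shift and pi rad for a turn. A row lasts 1/8 s, in which the tool goes at most 62.5 mm and 10.7 degrees, less where a joint would pass 70% of its speed; a pose out of reach is approached as far as the arm can. A call with a number of a shift or a turn outside -1 to 1 is refused whole. A call with a gripper value outside its range is refused whole. The fingers move at their own pace and stop on an object; "squeeze" is the grip in N (left out, the last holds). Time passes only in rows, so rows that repeat a pose let the fingers close, or fill a call up. It gives the time, the measured TCP pose, the force, the opening and the grip force at its end, in the units of the state.
- get_obs(): the state, without advancing time (a new reading comes with each control period).
- camera(name): name is "side" or "top" or "wrist"; returns the picture (400x640x3 uint8, red, green, blue); there is no depth.
- camera_params(name): a dict with "mtx" (3x3 intrinsics, pixels), "extrinsics" (4x4, takes a point from world to camera coordinates); the wrist camera has in their place "tool_from_camera" (4x4, takes a point from camera to tool coordinates, whose origin is the TCP and whose axes are the flange's). Camera axes: x right, y down, z forward; pixel columns grow to the right and rows downward; lengths in m; the calibration is good to about 2 mm. The wrist camera is an equidistant fisheye: a pixel r from the principal point sees the ray r / f radians off the axis. A picture is of the moment at which its call begins: read the wrist's pose just before it. camera_params takes no time and is no camera call.
- hand_in(): hands the job in; it is judged then, once.
The state is a dict: "clock": time; "joint_pos": joint angles; "joint_velocities": joint speeds; "tau": joint torques, N m; "position": TCP position; "ee_rot": TCP orientation; "ft_force": force on the tool from outside, world axes, zero at the start; "torque": the same for the moment, N m; "grip_width": opening from 0.0 (shut) to 1.0 (fully open); "grasp_force": force on a finger pad.
Only numpy, scipy, OpenCV 4.12 (cv2) and the standard library are available. Lean on these libraries where they do the work, as an engineer would, in place of code of your own. Each camera call takes 0.05 s, during which the arm holds its last target. There are 200 camera calls.

## Working session

There is one attempt and no reset: what is moved stays moved. The work goes in short steps, Python scripts to look and compute and a tool call to move; the robot and the scene stay as the last step left them, time stands still between calls to the robot, and variables do not carry over. Pictures are saved under pics/ and viewed, at most 10 in all, crops included, and the job is handed in when it is done.

Besides the shell and the picture viewer there is one more tool, called as a command line: name --argument value ..., lists and objects as JSON in quotes. step_arm: Moves the arm, as the interface text tells. Its arguments: {"type":"object","properties":{"commands":{"type":"array","items":{"type":"number"}},"squeeze":{"type":"number"}},"required":["commands"]}

```bash
ls; mkdir -p pics; python3 - <<'E'
from workcell import *
import cv2,numpy as np
o=get_obs();print(o)
for n in("top","side"):
    im=camera(n);cv2.imwrite(f"pics/{n}0.png",im[:,:,::-1])
    print(n,camera_params(n))
im=camera("wrist");cv2.imwrite("pics/wrist0.png",im[:,:,::-1]);print(camera_params("wrist"))
E
```

```text
pics
{'clock': 0.0, 'joint_pos': array([-1.27660742,  0.33285009, -0.06472395,  1.46094437,  0.02158636,
        1.34989689, -0.08849019]), 'joint_velocities': array([ 0.00342769, -0.00084272,  0.0013515 , -0.00103841, -0.0008012 ,
        0.00099443, -0.00029408]), 'tau': array([-5.52236779e-04, -6.25460029e+01,  4.85985330e-02, -3.91595829e+01,
        1.60948624e-02,  1.00940405e-02, -1.72920590e-06]), 'position': array([0.19456796, 0.59354672, 0.23052813]), 'ee_rot': array([ 1.57707987e-01,  9.87485543e-01, -6.96247974e-04, -8.85758218e-05]), 'ft_force': array([-0.36504199,  0.62853459, -0.18443473]), 'torque': array([-0.03077464, -0.00161712, -0.00722824]), 'grasp_force': 0.0, 'grip_width': 1.0004654333051128}
top {'mtx': array([[423.53836946,   0.        , 320.17723948],
       [  0.        , 423.53836946, 204.77426511],
       [  0.        ,   0.        ,   1.        ]]), 'extrinsics': array([[-0.02522298, -0.9989499 , -0.03824778,  0.05425885],
       [-0.99523812,  0.02869593, -0.09315381,  0.56325479],
       [ 0.09415354,  0.03571603, -0.99491682,  0.84586655],
       [ 0.
[... 400 characters left out ...]
1],
       [ 6.30242471e-01, -5.56026513e-01, -5.41875396e-01,
         4.98163867e-01],
       [ 0.00000000e+00,  0.00000000e+00,  0.00000000e+00,
         1.00000000e+00]])}
{'mtx': array([[309.70691629,   0.        , 316.38085199],
       [  0.        , 309.70691629, 201.98582013],
       [  0.        ,   0.        ,   1.        ]]), 'tool_from_camera': array([[ 6.26921407e-04, -9.63165082e-01, -2.68910083e-01,
         6.68755343e-02],
       [ 9.99999682e-01,  4.71268580e-04,  6.43381481e-04,
        -3.97865641e-04],
       [-4.92953704e-04, -2.68910401e-01,  9.63165071e-01,
        -1.42618431e-01],
       [ 0.00000000e+00,  0.00000000e+00,  0.00000000e+00,
         1.00000000e+00]])}
```

View pics/top0.png

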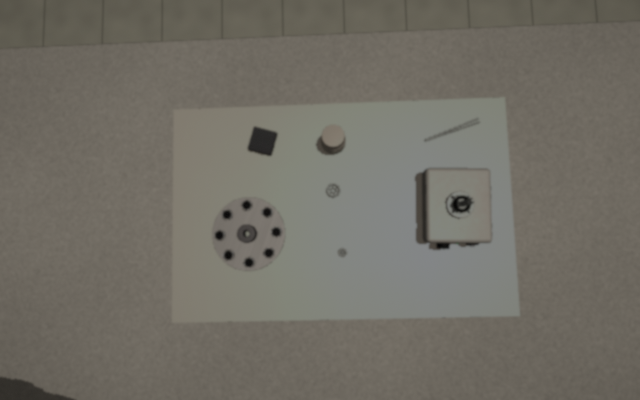

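View pics/side0.png

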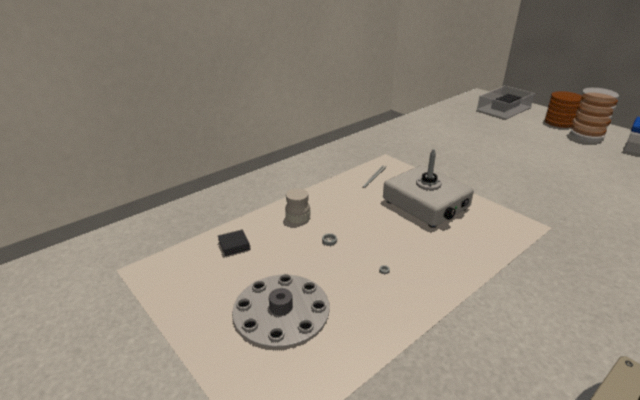

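Top view: the tray hub is at (247,233), the large nut at (333,190), the small nut at (342,252), the jar at (333,138), the plates at (263,141) and the spindle at (460,204). The side view shows the same layout: hub (281,300), spindle tip (432,152), large nut (330,239).

```bash
cat > h.py <<'E'
from workcell import *
import cv2,numpy as np
from scipy.spatial.transform import Rotation as R
P={}
def par(n):
    return camera_params(n)
def ray(n,uv,pose=None):
    c=par(n);K=c["mtx"]
    if n=="wrist":
        d=(np.array(uv,float)-K[:2,2])/K[0,0];r=np.hypot(*d)
        v=np.array([*(np.sin(r)*d/r),np.cos(r)])
        p,q=pose;Rt=R.from_quat(q).as_matrix();T=c["tool_from_camera"]
        return p+Rt@T[:3,3],Rt@T[:3,:3]@v
    E=c["extrinsics"];v=np.linalg.solve(K,[*uv,1.])
    return -E[:3,:3].T@E[:3,3],E[:3,:3].T@v
def onz(n,uv,z,pose=None):
    o,d=ray(n,uv,pose);return o+d*(z-o[2])/d[2]
def cross(a,b):
    (o1,d1),(o2,d2)=a,b
    s=np.linalg.lstsq(np.c_[d1,-d2],o2-o1,rcond=None)[0]
    p,q=o1+s[0]*d1,o2+s[1]*d2
    return (p+q)/2,np.linalg.norm(p-q)
def shot(n,f):
    o=get_obs();im=camera(n);cv2.imwrite(f"pics/{f}.png",im[:,:,::-1]);return (o["position"],o["ee_rot"]),im
def proj(X,pose):  # wrist
    c=par("wrist");K=c["mtx"];p,q=pose;T=c["tool_from_camera"]
    t=R.from_quat(q).as_matrix().T@(np.array(X)-p);v=T[:3,:3].T@(t-T[:3,3])
    a=np.arctan2(np.hypot(v[0],v[1]),v[2]);return K[:2,2]+K[0,0]*a*v[:2]/np.hypot(v[0],v[1])
E
python3 - <<'E'
from h import *
np.set_printoptions(precision=4,suppress=True)
for k,uv,z in[("disc",(249,234),.01),("hub",(247,233),.034),("nut",(333,190),.01),("small",(342,252),.007),("jar",(333,138),.062),("coup",(263,141),.018),("h1",(424,169),.054),("h2",(490,168),.054),("h3",(492,242),.054),("h4",(426,243),.054),("boss",(460,204),.076)]:
    print(k,onz("top",uv,z))
for k,uv,z in[("hub",(281,295),.034),("nut",(330,239),.005),("small",(384,269),.004),("tip",(432,150),.137)]: print("side",k,onz("side",uv,z))
t=cv2.imread("pics/top0.png");s=cv2.imread("pics/side0.png")
a=cv2.resize(t[160:270,200:310],(400,400),interpolation=cv2.INTER_CUBIC);b=cv2.resize(t[150:260,405:515],(400,400),interpolation=cv2.INTER_CUBIC)
cv2.imwrite("pics/crop0.png",np.hstack([a,b]))
E
```

```text
disc [0.5088 0.1909 0.01  ]
hub [0.5102 0.1901 0.034 ]
nut [0.5966 0.0118 0.01  ]
small [ 0.4663 -0.0033  0.007 ]
jar [0.695  0.0086 0.062 ]
coup [0.705  0.1574 0.018 ]
h1 [ 0.6277 -0.171   0.054 ]
h2 [ 0.6255 -0.3008  0.054 ]
h3 [ 0.4794 -0.2956  0.054 ]
h4 [ 0.4807 -0.1678  0.054 ]
boss [ 0.5537 -0.2316  0.076 ]
side hub [0.5093 0.193  0.034 ]
side nut [0.5957 0.0119 0.005 ]
side small [ 0.4659 -0.0022  0.004 ]
side tip [ 0.552  -0.2279  0.137 ]
```

View pics/crop0.png

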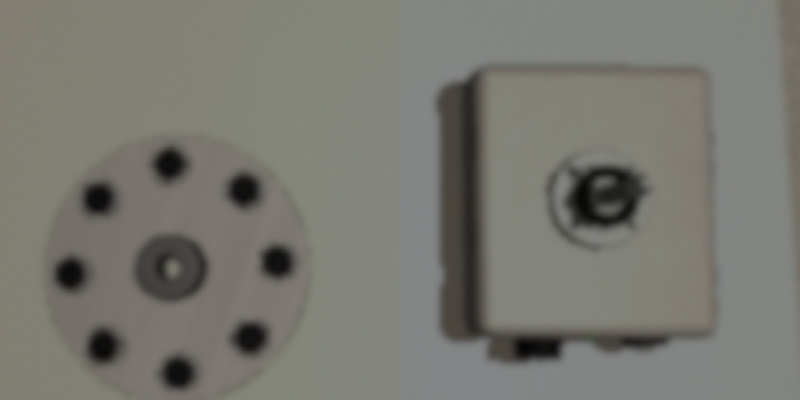

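View pics/wrist0.png

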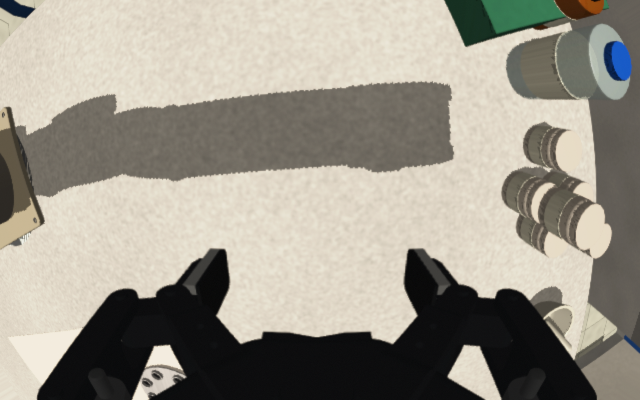

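The crop confirms the hub at (247.3,233.4) and the spindle near the middle of the housing. The wrist view shows open bench and the open fingers, with only an edge of the tray at the bottom. I'll move to hover over the tray.

step_arm --commands '[62,0.523,-0.672,-0.04,0,0,0,62,0.523,-0.672,-0.04,0,0,0,62,0.523,-0.672,-0.04,0,0,0,62,0.523,-0.672,-0.04,0,0,0,62,0.523,-0.672,-0.04,0,0,0,62,0.523,-0.672,-0.04,0,0,0,62,0.523,-0.672,-0.04,0,0,0,62,0.523,-0.672,-0.04,0,0,0,62,0.523,-0.672,-0.04,0,0,0,62,0.523,-0.672,-0.04,0,0,0]' --squeeze 60

```text
clock: 1.4
position: [0.5085, 0.1904, 0.207]
ee_rot: [0.158, 0.987, -0.0, -0.0]
ft_force: [0.3, 0.9, -0.3]
grip_width: 0.727
grasp_force: 0.0
```

```bash
python3 - <<'E'
from h import *
np.set_printoptions(precision=4,suppress=True)
pose,im=shot("wrist","w1");print(pose,get_obs()["joint_pos"],get_obs()["ft_force"])
print(proj((.509,.191,.034),pose),onz("wrist",(316,200),.034,pose))
E
```

```text
(array([0.5085, 0.1904, 0.207 ]), array([ 0.1584,  0.9874, -0.0001, -0.0003])) [-0.6973  0.1635  0.282   1.7286 -0.0483  1.2567  0.8509] [-0.6529  1.0207 -0.0961]
[317.3134 182.7205] [0.5263 0.1839 0.034 ]
```

View pics/w1.png

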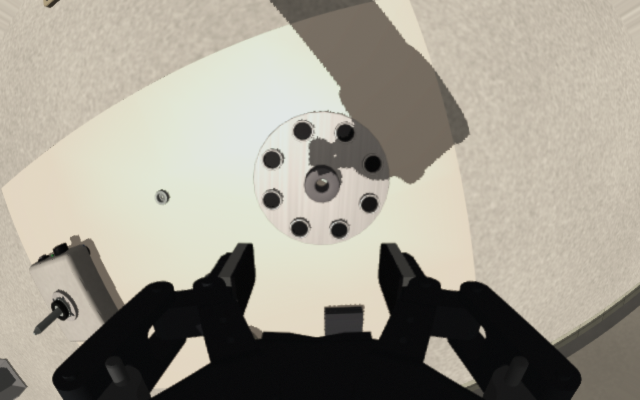

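The wrist view shows the hub's top face at about (322,183), against a predicted (317,183).

```bash
python3 - <<'E'
from h import *
np.set_printoptions(precision=4,suppress=True)
o=get_obs();pose=(o["position"],o["ee_rot"])
im=cv2.imread("pics/w1.png")
g=cv2.cvtColor(im,cv2.COLOR_BGR2GRAY)[150:215,290:355]
cv2.imwrite("pics/w1c.png",cv2.resize(g,(585,585),interpolation=cv2.INTER_NEAREST))
for uv in[(322,183),(323,183),(321,182)]:print(onz("wrist",uv,.034,pose))
print(onz("wrist",(162,197),.007,pose),onz("wrist",(322,178),.01,pose), "tip dir",onz("wrist",(36,330),.137,pose))
E
```

```text
[0.5102 0.197  0.034 ]
[0.5105 0.198  0.034 ]
[0.5089 0.1963 0.034 ]
[0.4691 0.0015 0.007 ] [0.5098 0.1976 0.01  ] tip dir [ 0.5534 -0.2193  0.137 ]
```

View pics/w1c.png

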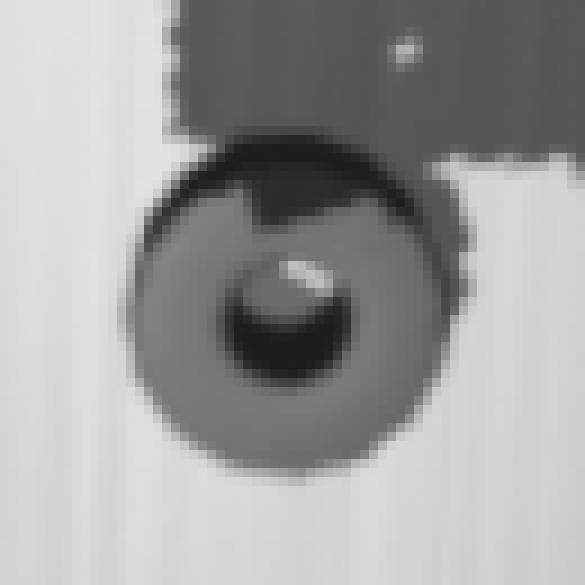

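The bore centre is at about (321.9,185.8), roughly 5 mm in y from the top-camera estimate. I'll go lower and look again.

step_arm --commands '[62,0.003,0.008,-0.18,0,0,0,62,0.003,0.008,-0.18,0,0,0,62,0.003,0.008,-0.18,0,0,0,62,0.003,0.008,-0.18,0,0,0,62,0.003,0.008,-0.18,0,0,0,62,0.003,0.008,-0.18,0,0,0,62,0.003,0.008,-0.18,0,0,0,62,0.003,0.008,-0.18,0,0,0,62,0.003,0.008,-0.18,0,0,0,62,0.003,0.008,-0.18,0,0,0]'

```text
clock: 2.7
position: [0.5103, 0.1955, 0.0993]
ee_rot: [0.158, 0.987, -0.0, -0.0]
ft_force: [0.5, -0.3, -0.4]
grip_width: 0.725
grasp_force: 0.0
```

```bash
python3 - <<'E'
from h import *
np.set_printoptions(precision=4,suppress=True)
pose,im=shot("wrist","w2");print(pose)
u=proj((.5105,.1955,.034),pose).astype(int);print(u)
g=cv2.cvtColor(im,cv2.COLOR_RGB2GRAY)
x0,y0=u[0]-60,u[1]-60;c=g[y0:y0+120,x0:x0+120]
m=(c<45).astype(np.uint8)
for k in cv2.findContours(m,cv2.RETR_LIST,cv2.CHAIN_APPROX_NONE)[0]:
    if len(k)>15:
        (a,b),r=cv2.minEnclosingCircle(k);print(round(a+x0,1),round(b+y0,1),round(r,1),onz("wrist",(a+x0,b+y0),.034,pose))
cv2.imwrite("pics/w2c.png",cv2.resize(c,(480,480),interpolation=cv2.INTER_NEAREST));print(x0,y0)
E
```

```text
(array([0.5103, 0.1955, 0.0993]), array([ 0.1578,  0.9875, -0.    , -0.    ]))
[316 214]
341.0 273.0 10.0 [0.5609 0.1983 0.034 ]
285.0 271.5 10.1 [0.5465 0.1582 0.034 ]
375.0 242.0 5.0 [0.5443 0.2295 0.034 ]
316.5 216.7 10.6 [0.5121 0.1947 0.034 ]
318.0 206.0 24.0 [0.5049 0.1981 0.034 ]
256 154
```

View pics/w2c.png

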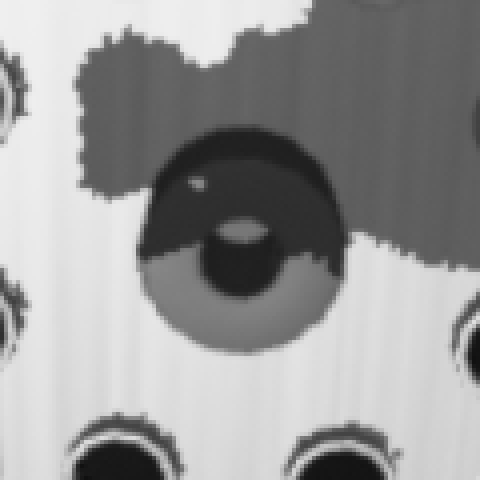

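The bore centre is at about (316.3,218.3). It is centred along the closing axis and needs about 2 mm more in x. I'll descend and grip.

step_arm --commands '[62,0.004,-0.001,-0.145,0,0,0,62,0.004,-0.001,-0.145,0,0,0,62,0.004,-0.001,-0.145,0,0,0,62,0.004,-0.001,-0.145,0,0,0,62,0.004,-0.001,-0.145,0,0,0,30,0.004,-0.001,-0.145,0,0,0,30,0.004,-0.001,-0.145,0,0,0,30,0.004,-0.001,-0.145,0,0,0,30,0.004,-0.001,-0.145,0,0,0,30,0.004,-0.001,-0.145,0,0,0]'

```text
clock: 4.0
position: [0.5132, 0.1952, 0.0134]
ee_rot: [0.158, 0.987, 0.001, 0.0]
ft_force: [-2.4, -1.1, 8.3]
grip_width: 0.413
grasp_force: 60.2
```

step_arm --commands '[30,0,0,0.05,0,0,0,30,0,0,0.12,0,0,0,30,0,0,0.19,0,0,0,30,0,0,0.26,0,0,0,30,0,0,0.27,0,0,0,30,0,0,0.27,0,0,0,30,0,0,0.27,0,0,0,30,0,0,0.27,0,0,0,30,0,0,0.27,0,0,0,30,0,0,0.27,0,0,0]'

```text
clock: 5.25
position: [0.5126, 0.1949, 0.1741]
ee_rot: [0.158, 0.987, -0.0, -0.0]
ft_force: [-0.1, -0.0, -3.1]
grip_width: 0.41
grasp_force: 61.2
```

```bash
python3 - <<'E'
from h import *
np.set_printoptions(precision=4,suppress=True)
o=get_obs();print(o["position"],o["ft_force"],o["torque"])
pose,im=shot("wrist","w3");_,s=shot("side","s3")
g=cv2.cvtColor(im,cv2.COLOR_RGB2GRAY)
cv2.imwrite("pics/v3.png",np.hstack([cv2.resize(im[130:400,180:460,::-1],(415,400)),cv2.resize(s[130:380,150:390,::-1],(385,400))]))
E
```

```text
[0.5126 0.1949 0.1741] [-0.0825 -0.0293 -3.1435] [ 0.0108 -0.006  -0.0424]
```

View pics/v3.png

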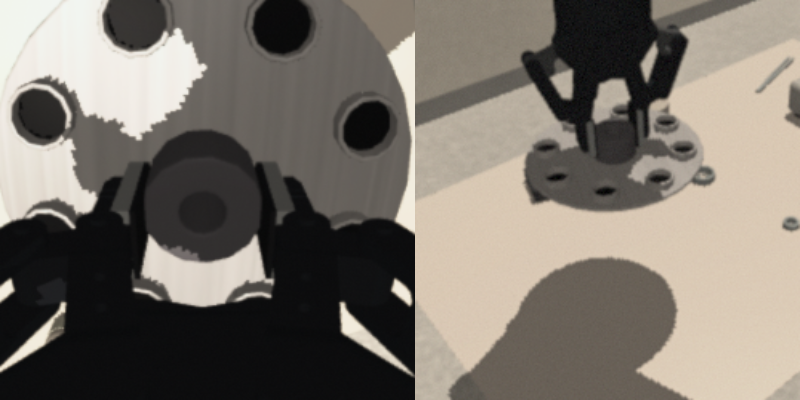

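The tray is held level, with the bore centre at wrist pixel about (317,272). Next I'll hover just past the spindle so the wrist camera can see it beyond the disc's edge.

step_arm --commands '[30,0.239,-0.758,0.01,0,0,0,30,0.239,-0.758,0.01,0,0,0,30,0.239,-0.758,0.01,0,0,0,30,0.239,-0.758,0.01,0,0,0,30,0.239,-0.758,0.01,0,0,0,30,0.239,-0.758,0.01,0,0,0,30,0.239,-0.758,0.01,0,0,0,30,0.239,-0.758,0.01,0,0,0,30,0.239,-0.758,0.01,0,0,0,30,0.239,-0.758,0.01,0,0,0]'

```text
clock: 6.6
position: [0.6562, -0.2592, 0.1799]
ee_rot: [0.158, 0.988, 0.0, -0.0]
ft_force: [-0.3, 0.7, -2.4]
grip_width: 0.412
grasp_force: 61.2
```

```bash
python3 - <<'E'
from h import *
np.set_printoptions(precision=4,suppress=True)
pose,im=shot("wrist","w4");print(pose,get_obs()["joint_pos"])
for z in(.137,.076,.062):print(proj((.5565,-.227,z),pose))
w3=(np.array([0.5126,0.1949,0.1741]),np.array([.1578,.9875,0,0]))
for u in[(317,272.4),(317,271)]:print(onz("wrist",u,.1741+.0206,w3)-w3[0])
cv2.imwrite("pics/v4.png",cv2.resize(im[0:200,220:420,::-1],(600,600),interpolation=cv2.INTER_CUBIC))
E
```

```text
(array([ 0.6562, -0.2592,  0.1799]), array([ 0.1575,  0.9875,  0.0004, -0.0003])) [-0.02    0.5751  0.506   1.3064 -0.276   1.3291  1.7385]
[316.184   55.3983]
[316.1431  70.578 ]
[316.1364  73.0831]
[-0.0003  0.0001  0.0206]
[-0.0009  0.0003  0.0206]
```

View pics/v4.png

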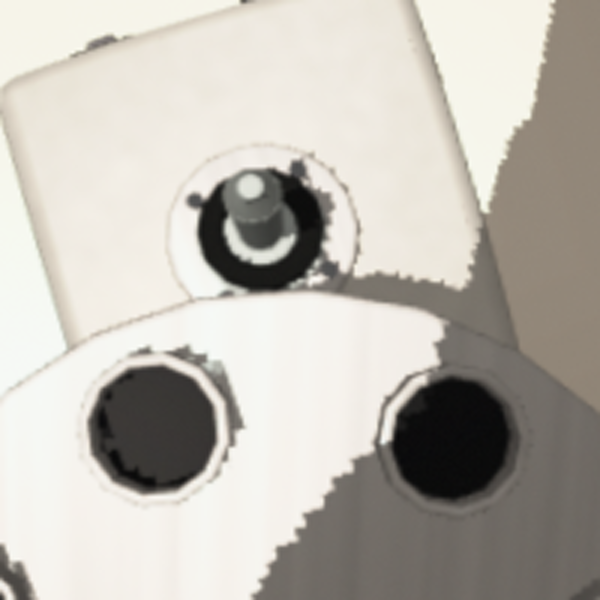

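The tip's end face is at wrist pixel (303.7,62.3) and the pad's top centre is at about (307,76.5).

```bash
python3 - <<'E'
from h import *
np.set_printoptions(precision=4,suppress=True)
pose=(np.array([0.6562,-0.2592,0.1799]),np.array([.1577,.9875,0,0]))
im=cv2.imread("pics/w4.png")
g=cv2.cvtColor(im,cv2.COLOR_BGR2GRAY)[50:110,275:340];print(g.shape)
n,l,st,ce=cv2.connectedComponentsWithStats((g<40).astype(np.uint8))
for i in range(1,n):
    if st[i,4]>60:
        k=cv2.findContours((l==i).astype(np.uint8),cv2.RETR_EXTERNAL,cv2.CHAIN_APPROX_NONE)[0][0];e=cv2.fitEllipse(cv2.convexHull(k));print(e);c=np.array(e[0])+(275,50);print(c,onz("wrist",c,.076,pose))
print(onz("wrist",(303.7,62.3),.137,pose),onz("wrist",(307,76.5),.076,pose))
E
```

```text
(60, 65)
((31.759069442749023, 26.050325393676758), (39.485843658447266, 40.15934753417969), 79.00321197509766)
[306.7591  76.0503] [ 0.5585 -0.2354  0.076 ]
[ 0.5583 -0.2353  0.137 ] [ 0.5589 -0.2353  0.076 ]
```

Both rays agree on a spindle axis at (0.5583, −0.2353). I'll bring the tray over it and down to just touch.

step_arm --commands '[30,-0.162,0.04,0,0,0,0,30,-0.162,0.04,0,0,0,0,30,-0.162,0.04,0,0,0,0,30,-0.162,0.04,0,0,0,0,30,-0.162,0.04,-0.02,0,0,0,30,-0.162,0.04,-0.035,0,0,0,30,-0.162,0.04,-0.045,0,0,0,30,-0.162,0.04,-0.052,0,0,0,30,-0.162,0.04,-0.052,0,0,0,30,-0.162,0.04,-0.052,0,0,0]'

```text
clock: 7.9
position: [0.559, -0.236, 0.1494]
ee_rot: [0.158, 0.987, -0.0, 0.0]
ft_force: [0.2, 0.6, -2.3]
grip_width: 0.412
grasp_force: 61.2
```

```bash
python3 - <<'E'
from h import *
o=get_obs();print(o["position"],o["ft_force"],o["torque"])
shot("side","s5");shot("wrist","w5")
E
```

```text
[ 0.5590346  -0.23602728  0.14941574] [ 0.18430309  0.56275016 -2.2798574 ] [-0.03494664  0.00066948  0.04860466]
```

step_arm --commands '[30,0,0,-0.002,0,0,0,30,0,0,-0.004,0,0,0,30,0,0,-0.006,0,0,0,30,0,0,-0.008,0,0,0,30,0,0,-0.008,0,0,0,30,0,0,-0.008,0,0,0,30,0,0,-0.008,0,0,0,30,0,0,-0.008,0,0,0,30,0,0,-0.008,0,0,0,30,0,0,-0.008,0,0,0]'

```text
clock: 9.25
position: [0.5589, -0.2359, 0.1444]
ee_rot: [0.158, 0.987, 0.0, 0.0]
ft_force: [-0.5, -1.2, -3.0]
grip_width: 0.403
grasp_force: 61.2
```

step_arm --commands '[30,0,0,-0.003,0,0,0,30,0,0,-0.006,0,0,0,30,0,0,-0.009,0,0,0,30,0,0,-0.012,0,0,0,30,0,0,-0.015,0,0,0,30,0,0,-0.018,0,0,0,30,0,0,-0.018,0,0,0,30,0,0,-0.018,0,0,0,30,0,0,-0.018,0,0,0,30,0,0,-0.018,0,0,0]'

```text
clock: 10.5
position: [0.5585, -0.2358, 0.1332]
ee_rot: [0.158, 0.987, 0.0, -0.0]
ft_force: [-4.7, 0.9, -5.2]
grip_width: 0.41
grasp_force: 61.1
```

Fx of −4.7 N means the tray is about 1–2 mm too far in +x. I'll shift it and continue.

step_arm --commands '[30,-0.002,0,0,0,0,0,30,-0.003,0,0,0,0,0,30,-0.003,0,0,0,0,0,30,-0.003,0,-0.005,0,0,0,30,-0.003,0,-0.01,0,0,0,30,-0.003,0,-0.015,0,0,0,30,-0.003,0,-0.02,0,0,0,30,-0.003,0,-0.02,0,0,0,30,-0.003,0,-0.02,0,0,0,30,-0.003,0,-0.02,0,0,0]'

```text
clock: 11.75
position: [0.5572, -0.2359, 0.1217]
ee_rot: [0.158, 0.987, 0.0, 0.0]
ft_force: [-1.6, 0.1, -2.7]
grip_width: 0.412
grasp_force: 61.2
```

step_arm --commands '[30,-0.001,0,-0.005,0,0,0,30,-0.001,0,-0.01,0,0,0,30,-0.001,0,-0.018,0,0,0,30,-0.001,0,-0.026,0,0,0,30,-0.001,0,-0.034,0,0,0,30,-0.001,0,-0.042,0,0,0,30,-0.001,0,-0.048,0,0,0,30,-0.001,0,-0.048,0,0,0,30,-0.001,0,-0.048,0,0,0,30,-0.001,0,-0.048,0,0,0]'

```text
clock: 13.0
position: [0.5565, -0.236, 0.0929]
ee_rot: [0.158, 0.987, 0.0, 0.0]
ft_force: [-0.0, -0.6, -2.0]
grip_width: 0.412
grasp_force: 61.2
```

step_arm --commands '[30,0,0,-0.002,0,0,0,30,0,0,-0.004,0,0,0,30,0,0,-0.005,0,0,0,30,0,0,-0.005,0,0,0,30,0,0,-0.005,0,0,0,60,0,0,-0.005,0,0,0,60,0,0,-0.005,0,0,0,60,0,0,-0.005,0,0,0,60,0,0,-0.005,0,0,0,60,0,0,-0.005,0,0,0]'

```text
clock: 14.25
position: [0.5565, -0.2359, 0.0898]
ee_rot: [0.158, 0.987, 0.0, -0.0]
ft_force: [-0.2, 0.0, 0.4]
grip_width: 0.705
grasp_force: 0.0
```

step_arm --commands '[60,0,0,0.05,0,0,0,60,0,0,0.1,0,0,0,60,0,0,0.18,0,0,0,60,0,0,0.18,0,0,0,60,0,0,0.18,0,0,0,60,0,0,0.18,0,0,0,60,0,0,0.18,0,0,0,60,0,0,0.18,0,0,0,60,0,0,0.18,0,0,0,60,0,0,0.18,0,0,0]'

```text
clock: 15.5
position: [0.5565, -0.2359, 0.1977]
ee_rot: [0.158, 0.987, 0.0, -0.0]
ft_force: [-0.7, 0.1, -0.3]
grip_width: 0.703
grasp_force: 0.0
```

```bash
python3 - <<'E'
from h import *
np.set_printoptions(precision=4,suppress=True)
pose,im=shot("wrist","w6");_,s=shot("side","s6");print(pose)
print(proj((.556,-.236,.137),pose),proj((.556,-.236,.11),pose))
a=cv2.resize(im[140:280,246:386,::-1],(420,420),interpolation=cv2.INTER_CUBIC)
b=cv2.resize(s[120:240,370:490,::-1],(380,420),interpolation=cv2.INTER_CUBIC)
cv2.imwrite("pics/v6.png",np.hstack([a,b]))
E
```

```text
(array([ 0.5565, -0.2359,  0.1977]), array([ 0.1577,  0.9875,  0.0001, -0.    ]))
[316.3187 215.4792] [316.3049 204.643 ]
```

View pics/v6.png

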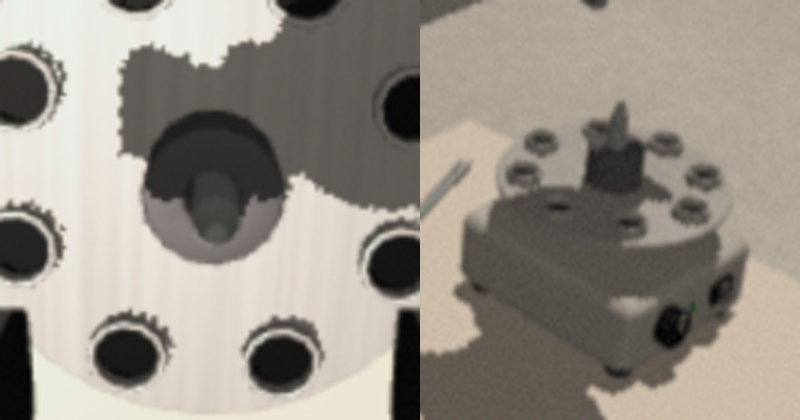

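The tray sits level on the pad with the spindle through it; the tip is at wrist pixel (318,216.7). Next I'll move over the large nut.

step_arm --commands '[60,0.072,0.417,0,0,0,0,60,0.072,0.417,0,0,0,0,60,0.072,0.417,0,0,0,0,60,0.072,0.417,-0.08,0,0,0,60,0.072,0.417,-0.1,0,0,0,60,0.072,0.417,-0.1,0,0,0,60,0.072,0.417,-0.1,0,0,0,60,0.072,0.417,-0.1,0,0,0,60,0.072,0.417,-0.1,0,0,0,60,0.072,0.417,-0.1,0,0,0]'

```text
clock: 16.85
position: [0.5998, 0.0139, 0.1382]
ee_rot: [0.158, 0.987, 0.0, 0.0]
ft_force: [0.1, 0.2, 0.8]
grip_width: 0.706
grasp_force: 0.0
```

```bash
python3 - <<'E'
from h import *
np.set_printoptions(precision=4,suppress=True)
p6=(np.array([0.5565,-0.2359,0.1977]),np.array([.1577,.9875,0,0]))
print("tip",onz("wrist",(318,216.7),.137,p6))
pose,im=shot("wrist","w7");print(pose)
u=proj((.5995,.0145,.01),pose);print(u)
g=cv2.cvtColor(im,cv2.COLOR_RGB2GRAY);x0,y0=(u-45).astype(int);c=g[y0:y0+90,x0:x0+90]
print(np.percentile(c,[1,5,10,25,50,75,95]))
print(c[::6,::4])
E
```

```text
tip [ 0.5572 -0.2352  0.137 ]
(array([0.5998, 0.0139, 0.1382]), array([0.158 , 0.9874, 0.0002, 0.0003]))
[317.0573 192.062 ]
[ 80. 114. 114. 115. 233. 235. 235.]
[[235 236 236 236 236 236 236 236 235 235 235 235 235 235 213 231 174 116
  115 114 114 114 114]
 [235 235 236 236 236 235 163 115 114 114 114 213 234 214 115 114 115 115
  114 114 113 114 114]
 [236 236 236 235 236 234 115 115 115 115 114 115 115 115 114 114 114 113
  114 114 114 114 114]
 [236 236 236 236 236 234 114 115 114 115 114 114 114 114 115 114 115 114
  114 115 114 114 115]
 [235 235 235 235 235 233 114 114 114 114 114 115 114 115 115 114 115 114
  114 115 115 114 114]
 [235 235 235 235 235 234 114 114 115 107  65  66  69 110 114 114 114 115
  115 114 114 114 114]
 [235 235 235 235 235 235 231 159  82 125  81 114 126  94  66 114 124 114
  131 114 114 114 114]
 [235 235 235 235 235 235 235 185 168 168 182 232 199 206 195 121 235 235
  235 234 167 113 114]
 [235 235 235 235 235 235 235 194  96 230 125 218 180 229 159 216 234 234
  234 235 235 235 214]
 [234 234 235 235 235 235 235 232 173  81 152 224 203  95 197 234 235 235
  234 235 235 235 235]
 [234 235 235 234 235 235 234 235 234 216 192 189 197 224 235 234 234 235
  234 234 234 234 234]
 [235 235 235 234 235 235 235 234 235 235 235 234 234 234 235 235 234 234
  234 234 234 233 233]
 [234 234 234 235 235 235 235 235 234 235 235 234 235 234 234 234 234 234
  233 234 234 233 233]
 [233 234 233 234 234 234 234 234 234 234 234 234 234 234 233 233 234 234
  234 233 233 232 232]
 [233 233 233 234 233 234 234 233 233 233 234 233 234 233 233 233 233 232
  233 232 232 232 231]]
```

```bash
cat >> h.py <<'E'
def ring(f,pose,guess,z):
    g=cv2.imread(f"pics/{f}.png",0);u=proj(guess,pose);x0,y0=(u-45).astype(int);c=g[y0:y0+90,x0:x0+90].astype(int)
    m=((abs(c-114)>4)&(c<224)).astype(np.uint8)
    m=cv2.morphologyEx(m,cv2.MORPH_CLOSE,np.ones((7,7)));m=cv2.morphologyEx(m,cv2.MORPH_OPEN,cv2.getStructuringElement(2,(11,11)))
    n,l,st,ce=cv2.connectedComponentsWithStats(m)
    for i in range(1,n):
        k=cv2.findContours((l==i).astype(np.uint8),0,1)[0][0];e=cv2.fitEllipse(cv2.convexHull(k));q=np.array(e[0])+(x0,y0)
        print(st[i],e[1],q,onz("wrist",q,z,pose))
E
python3 - <<'E'
from h import *
np.set_printoptions(precision=4,suppress=True)
o=get_obs();pose=(o["position"],o["ee_rot"]);ring("w7",pose,(.5995,.0145,.01),.006)
E
```

```text
[ 28  28  35  35 956] (34.25878143310547, 35.749427795410156) [315.738  191.7767] [0.5997 0.0133 0.006 ]
```

The nut is at (0.5997, 0.0133) with an apparent size of 31 mm, so it is the large one. I'll descend and grip.

step_arm --commands '[50,0,-0.001,-0.1,0,0,0,50,0,-0.001,-0.17,0,0,0,50,0,-0.001,-0.2,0,0,0,50,0,-0.001,-0.224,0,0,0,50,0,-0.001,-0.224,0,0,0,20,0,-0.001,-0.224,0,0,0,20,0,-0.001,-0.224,0,0,0,20,0,-0.001,-0.224,0,0,0,20,0,-0.001,-0.224,0,0,0,20,0,-0.001,-0.224,0,0,0]' --squeeze 60

```text
clock: 18.15
position: [0.6008, 0.0138, 0.0051]
ee_rot: [0.158, 0.987, 0.001, 0.001]
ft_force: [-0.8, -0.5, 6.4]
grip_width: 0.301
grasp_force: 58.7
```

step_arm --commands '[50,0,0,0,0,0,0,50,0,0,0,0,0,0,50,0,0,-0.003,0,0,0,50,0,0,-0.003,0,0,0,35,0,0,-0.003,0,0,0,35,0,0,-0.003,0,0,0,20,0,0,-0.003,0,0,0,20,0,0,-0.003,0,0,0,20,0,0,-0.003,0,0,0,20,0,0,-0.003,0,0,0]'

```text
clock: 19.4
position: [0.5999, 0.0137, 0.0019]
ee_rot: [0.158, 0.987, 0.0, 0.0]
ft_force: [-0.8, -0.6, 5.6]
grip_width: 0.312
grasp_force: 59.4
```

step_arm --commands '[20,0,0,0.05,0,0,0,20,0,0,0.15,0,0,0,20,0,0,0.25,0,0,0,20,-0.0715,-0.415,0.28,0,0,0,20,-0.0715,-0.415,0.28,0,0,0,20,-0.0715,-0.415,0.28,0,0,0,20,-0.0715,-0.415,0.28,0,0,0,20,-0.0715,-0.415,0.28,0,0,0,20,-0.0715,-0.415,0.28,0,0,0,20,-0.0715,-0.415,0.28,0,0,0]' --squeeze 110

```text
clock: 20.65
position: [0.5573, -0.2333, 0.1691]
ee_rot: [0.156, 0.988, 0.0, -0.0]
ft_force: [-0.7, 0.2, -0.6]
grip_width: 0.284
grasp_force: 108.4
```

```bash
python3 - <<'E'
from h import *
np.set_printoptions(precision=4,suppress=True)
o=get_obs();print(o["ft_force"])
pose,im=shot("wrist","w8");print(pose)
print("nut top pred",proj(pose[0]+[0,0,.008],pose))
u=proj(pose[0]+[0,0,.008],pose).astype(int);g=cv2.cvtColor(im,cv2.COLOR_RGB2GRAY)
print(u);print(g[u[1]-36:u[1]+34:3,u[0]-36:u[0]+38:3])
_,s=shot("side","s8")
E
```

```text
[-0.6986  0.2376 -0.6185]
(array([ 0.5573, -0.2333,  0.1691]), array([ 0.1565,  0.9877,  0.0004, -0.0003]))
nut top pred [317.0018 260.4494]
[317 260]
[[234 229 148 134 133 133 131 126  74  71  73  73  72  70  51  48  48  47
   47 120 226 224 227 225 223]
 [234 229 204 129 132 133 132 131  71  69  69  68  67  66  91  97  56  47
   54 217 226 223 227 224 222]
 [233 228 231 182 129 129 130 121  65  61  62  62  62  62  62  67  91  80
  175 224 226 223 227 224 223]
 [232 227 230 233 160 124  67  60  61  63  64  64  64  65  64  63  61  62
  151 223 226 223 227 223 222]
 [232 227 229 233 226  75  62  65  74  92  95  94  95  94  94  89  70  63
   62 153 225 223 226 221 222]
 [109 110 111 111 123  63  80  89  90  88  86  88  87  88  87  89  91  87
   69  63 149  98 113 106 101]
 [ 60  61  37  11  59  85  89  89  87  87  87 138 204 135  88  87 101  90
   91  76  43  11  56  61  60]
 [ 61  60  20  16  77  86  97 214 199  89  88 104 218  88  89  92 220 183
   85  88  63  11  50  60  60]
 [ 60  59  12  29  87  86 198 227 227 106  89  92 138  89  87 157 228 223
  129  87  85  11  31  61  61]
 [ 6
[... 871 characters left out ...]
64  64  63  64  64  65  64  64  63  63
   88  90  57  11   9  15  81]
 [ 39  13  10   8 162 103  93  79  66  65  64  64  65  64  65  65  68  87
   91  74  13  10  10  16  81]
 [ 22  15  10  14 206 214 186 145 193 131  87  71  71  70  76  90  91  91
   70  22  13   9  10  17  30]
 [ 14  14   9  25 212 219 217 210 193 199 208 147 189  92  91  94 102  67
   52  60  49   9  11  15  12]
 [ 13  15  10  41 216 218 217 215 219 209 203 204 206 177 182 216 212 197
  117 125 138  10  10  16  11]
 [ 14  16   9  83 215 218 216 214 218 214 212 213 217 216 218 218 215 213
  210 214 209  17  11  15  11]
 [ 12  16   8 149 234 233 227 215 215 213 211 212 216 210 217 217 221 232
  234 235 234  23  11  16  11]]
```

The nut is held level and visible in the wrist image. Its axis is about 1.4 mm to −x of the TCP. I'll lower it over the tip.

step_arm --commands '[20,0.001,0,0,0,0,0,20,0.001,0,-0.02,0,0,0,20,0.001,0,-0.04,0,0,0,20,0.001,0,-0.05,0,0,0,20,0.001,0,-0.055,0,0,0,20,0.001,0,-0.06,0,0,0,20,0.001,0,-0.065,0,0,0,20,0.001,0,-0.065,0,0,0,20,0.001,0,-0.065,0,0,0,20,0.001,0,-0.065,0,0,0]'

```text
clock: 22.0
position: [0.5575, -0.2353, 0.1307]
ee_rot: [0.158, 0.987, 0.0, 0.0]
ft_force: [0.2, -0.2, -0.7]
grip_width: 0.287
grasp_force: 108.4
```

Free so far. Now down to the resting contact.

step_arm --commands '[20,0,0,-0.002,0,0,0,20,0,0,-0.003,0,0,0,20,0,0,-0.004,0,0,0,20,0,0,-0.005,0,0,0,20,0,0,-0.006,0,0,0,20,0,0,-0.007,0,0,0,20,0,0,-0.008,0,0,0,20,0,0,-0.008,0,0,0,20,0,0,-0.008,0,0,0,20,0,0,-0.008,0,0,0]'

```text
clock: 23.25
position: [0.5574, -0.2353, 0.1258]
ee_rot: [0.158, 0.987, 0.0, 0.0]
ft_force: [-2.0, 0.3, 4.2]
grip_width: 0.289
grasp_force: 109.0
```

step_arm --commands '[20,-0.001,0,-0.001,0,0,0,20,-0.001,0,-0.002,0,0,0,20,-0.001,0,-0.003,0,0,0,20,-0.001,0,-0.004,0,0,0,20,-0.001,0,-0.005,0,0,0,20,-0.001,0,-0.006,0,0,0,20,-0.001,0,-0.007,0,0,0,20,-0.001,0,-0.008,0,0,0,20,-0.001,0,-0.008,0,0,0,20,-0.001,0,-0.008,0,0,0]'

```text
clock: 24.5
position: [0.5569, -0.2352, 0.1209]
ee_rot: [0.158, 0.987, 0.0, 0.0]
ft_force: [2.0, -0.6, 2.0]
grip_width: 0.289
grasp_force: 108.8
```

step_arm --commands '[20,0,0,0,0,0,0,20,0,0,0,0,0,0,20,0,0,0,0,0,0,20,0,0,-0.001,0,0,0,20,0,0,-0.002,0,0,0,20,0,0,-0.003,0,0,0,20,0,0,-0.004,0,0,0,20,0,0,-0.005,0,0,0,20,0,0,-0.006,0,0,0,20,0,0,-0.007,0,0,0]'

```text
clock: 25.75
position: [0.5568, -0.2353, 0.1167]
ee_rot: [0.158, 0.987, 0.0, 0.0]
ft_force: [0.7, 0.1, 3.4]
grip_width: 0.281
grasp_force: 109.0
```

```bash
python3 - <<'E'
from h import *
np.set_printoptions(precision=4,suppress=True)
o=get_obs();print(o["ft_force"],o["torque"])
pose,im=shot("wrist","w9");print(pose)
u=(317,260);g=cv2.cvtColor(im,cv2.COLOR_RGB2GRAY)
print(g[u[1]-36:u[1]+34:3,u[0]-36:u[0]+38:3])
E
```

```text
[0.6746 0.1404 3.391 ] [ 0.0554 -0.1483  0.0241]
(array([ 0.5568, -0.2353,  0.1167]), array([0.1577, 0.9875, 0.    , 0.    ]))
[[ 97  97  35  37  51  51  51  51  52  51  50  50  51  50  51  50  50  51
   51  46  35  37 100 100 100]
 [ 96  80  36  49  50  50  50  50  50  51  53  53  54  53  54  50  50  50
   51  50  46  34  86 101 101]
 [ 96  45  46  50  50  50  49  52  64  65  65  65  65  65  65  63  56  46
   50  50  51  45  62 100 102]
 [ 96  45  50  50  51  51  59  62  65  65  68  67  68  67  67  65  63  64
   57  50  50  50  42  99 101]
 [ 85  49  50  51  50  60  65  67  78  96  98  98  99  98  98  93  74  66
   64  58  50  51  44  96 101]
 [ 66  61  50  22  59  65  83  93  94  92  90  88  89  89  90  93  96  90
   72  64  42  26  60  69  69]
 [ 64  63  39  11  61  87  93  91  90  91  90  68  65  70  92  90  91  93
   95  80  44  11  60  63  63]
 [ 63  63  22  16  80  90  85  44  71  92  91  77  64  83  92  90  58  64
   89  91  65  10  52  63  64]
 [ 64  63  14  30  92  90  56  35  44  89  75  68  65  68  78  89  45  49
   74  91  89  12  33  63  63]
 [ 63  61  11  30  90  85  6
[... 847 characters left out ...]
66  66  75  94  93  93  68  66  67  65
   89  93  60  10  10  17  84]
 [ 41  15   9  11 203 104  95  82  68  67  68  88  90  81  67  67  71  89
   94 134  60   9  11  17  86]
 [ 23  16   9  16 215 220 191 104 154 154  94  83  73  72  79  94  94  95
  138 221 119   9  10  16  30]
 [ 15  15  10  28 218 225 225 218 201 207 215 171 112  99  96  98 120 221
  225 223 169  10  11  16  13]
 [ 14  15  10  43 222 224 225 224 224 219 213 211 211 182 185 219 225 227
  225 222 205  11  10  16  11]
 [ 13  16  10  86 221 224 225 223 224 223 222 221 220 219 221 220 225 226
  225 222 209  17  13  16  12]
 [ 13  15  10 131 221 223 223 222 223 223 221 220 219 219 221 220 224 226
  223 221 219  19  12  16  12]]
```

step_arm --commands '[20,0,0,-0.001,0,0,0,20,0,0,-0.002,0,0,0,20,0,0,-0.003,0,0,0,20,0,0,-0.004,0,0,0,20,0,0,-0.005,0,0,0,20,0,0,-0.006,0,0,0,20,0,0,-0.007,0,0,0,20,0,0,-0.007,0,0,0,20,0,0,-0.007,0,0,0,20,0,0,-0.008,0,0,0]'

```text
clock: 27.05
position: [0.5568, -0.2353, 0.112]
ee_rot: [0.158, 0.987, 0.0, -0.0]
ft_force: [-0.1, -0.1, 3.6]
grip_width: 0.288
grasp_force: 109.2
```

step_arm --commands '[20,0,0,0,0,0,0,20,0,0,0,0,0,0,20,0,0,-0.0005,0,0,0,20,0,0,-0.0005,0,0,0,20,0,0,-0.001,0,0,0,20,0,0,-0.001,0,0,0,20,0,0,-0.0015,0,0,0,20,0,0,-0.0015,0,0,0,20,0,0,-0.0015,0,0,0,20,0,0,-0.0015,0,0,0]'

```text
clock: 28.3
position: [0.5569, -0.2353, 0.1113]
ee_rot: [0.158, 0.987, 0.0, 0.0]
ft_force: [-0.3, 0.8, 5.4]
grip_width: 0.286
grasp_force: 109.3
```

step_arm --commands '[20,0,0,-0.0005,0,0,0,20,0,0,-0.0005,0,0,0,20,0,0,-0.0005,0,0,0,20,0,0,-0.001,0,0,0,20,0,0,-0.001,0,0,0,20,0,0,-0.001,0,0,0,20,0,0,-0.0015,0,0,0,20,0,0,-0.0015,0,0,0,20,0,0,-0.0015,0,0,0,20,0,0,-0.0015,0,0,0]'

```text
clock: 29.55
position: [0.5568, -0.2353, 0.1104]
ee_rot: [0.158, 0.987, 0.0, 0.0]
ft_force: [0.4, 0.8, 7.0]
grip_width: 0.288
grasp_force: 109.4
```

step_arm --commands '[20,0,0,-0.0003,0,0,0,20,0,0,-0.0006,0,0,0,20,0,0,-0.001,0,0,0,20,0,0,-0.001,0,0,0,20,0,0,-0.001,0,0,0,20,0,0,-0.001,0,0,0,20,0,0,-0.001,0,0,0,20,0,0,-0.001,0,0,0,20,0,0,-0.001,0,0,0,20,0,0,-0.001,0,0,0]'

```text
clock: 30.8
position: [0.5568, -0.2353, 0.1099]
ee_rot: [0.158, 0.987, 0.0, 0.0]
ft_force: [-1.8, 1.3, 7.2]
grip_width: 0.285
grasp_force: 109.6
```

step_arm --commands '[20,0,0,-0.0003,0,0,0,20,0,0,-0.0006,0,0,0,20,0,0,-0.001,0,0,0,20,0,0,-0.0012,0,0,0,20,0,0,-0.0012,0,0,0,20,0,0,-0.0012,0,0,0,20,0,0,-0.0012,0,0,0,20,0,0,-0.0012,0,0,0,20,0,0,-0.0012,0,0,0,20,0,0,-0.0012,0,0,0]'

```text
clock: 32.05
position: [0.5569, -0.2353, 0.1092]
ee_rot: [0.158, 0.987, 0.0, 0.0]
ft_force: [0.4, 1.2, 8.2]
grip_width: 0.288
grasp_force: 109.6
```

step_arm --commands '[20,0,0,-0.0003,0,0,0,20,0,0,-0.0006,0,0,0,20,0,0,-0.001,0,0,0,20,0,0,-0.0012,0,0,0,20,0,0,-0.0012,0,0,0,20,0,0,-0.0012,0,0,0,20,0,0,-0.0012,0,0,0,20,0,0,-0.0012,0,0,0,20,0,0,-0.0012,0,0,0,20,0,0,-0.0012,0,0,0]'

```text
clock: 33.3
position: [0.5569, -0.2354, 0.1092]
ee_rot: [0.158, 0.987, 0.0, 0.0]
ft_force: [-3.4, 2.7, 13.9]
grip_width: 0.288
grasp_force: 110.3
```

The hub landed at TCP z = 0.1092: the position stopped changing and the force rose. I'll load it gradually.

step_arm --commands '[20,0,0,-0.0003,0,0,0,20,0,0,-0.0006,0,0,0,20,0,0,-0.001,0,0,0,20,0,0,-0.0013,0,0,0,20,0,0,-0.0015,0,0,0,20,0,0,-0.0015,0,0,0,20,0,0,-0.0015,0,0,0,20,0,0,-0.0015,0,0,0,20,0,0,-0.0015,0,0,0,20,0,0,-0.0015,0,0,0]'

```text
clock: 34.55
position: [0.557, -0.2354, 0.109]
ee_rot: [0.158, 0.987, 0.0, 0.001]
ft_force: [-6.9, 4.0, 21.7]
grip_width: 0.291
grasp_force: 111.1
```

step_arm --commands '[20,0,0,-0.0003,0,0,0,20,0,0,-0.0006,0,0,0,20,0,0,-0.001,0,0,0,20,0,0,-0.0012,0,0,0,20,0,0,-0.0012,0,0,0,20,0,0,-0.0012,0,0,0,20,0,0,-0.0012,0,0,0,20,0,0,-0.0012,0,0,0,20,0,0,-0.0012,0,0,0,20,0,0,-0.0012,0,0,0]'

```text
clock: 35.8
position: [0.5572, -0.2355, 0.109]
ee_rot: [0.158, 0.987, 0.0, 0.001]
ft_force: [-8.1, 4.2, 26.1]
grip_width: 0.285
grasp_force: 111.8
```

step_arm --commands '[20,0,0,-0.0003,0,0,0,20,0,0,-0.0005,0,0,0,20,0,0,-0.0008,0,0,0,20,0,0,-0.0008,0,0,0,20,0,0,-0.0008,0,0,0,20,0,0,-0.0008,0,0,0,20,0,0,-0.0008,0,0,0,20,0,0,-0.0008,0,0,0,20,0,0,-0.0008,0,0,0,20,0,0,-0.0008,0,0,0]'

```text
clock: 37.05
position: [0.5572, -0.2355, 0.1089]
ee_rot: [0.158, 0.987, 0.001, 0.001]
ft_force: [-10.6, 4.8, 30.5]
grip_width: 0.285
grasp_force: 112.3
```

step_arm --commands '[20,0,0,0.001,0,0,0,20,0,0,0.002,0,0,0,20,0,0,0.003,0,0,0,20,0,0,0.0035,0,0,0,20,0,0,0.0035,0,0,0,20,0,0,0.0035,0,0,0,20,0,0,0.0035,0,0,0,20,0,0,0.0035,0,0,0,20,0,0,0.0035,0,0,0,20,0,0,0.0035,0,0,0]' --squeeze 60

```text
clock: 38.3
position: [0.5571, -0.2354, 0.1091]
ee_rot: [0.158, 0.987, 0.0, 0.0]
ft_force: [-3.1, 0.7, 13.4]
grip_width: 0.29
grasp_force: 110.1
```

step_arm --commands '[20,0,0,0.001,0,0,0,20,0,0,0.0015,0,0,0,20,0,0,0.0015,0,0,0,20,0,0,0.0015,0,0,0,45,0,0,0.0015,0,0,0,45,0,0,0.0015,0,0,0,45,0,0,0.0015,0,0,0,50,0,0,0.0015,0,0,0,50,0,0,0.0015,0,0,0,50,0,0,0.0015,0,0,0]'

```text
clock: 39.55
position: [0.5568, -0.2353, 0.109]
ee_rot: [0.158, 0.987, 0.0, -0.0]
ft_force: [-0.6, -0.0, -0.7]
grip_width: 0.588
grasp_force: 0.0
```

Released. I'll lift clear.

step_arm --commands '[55,0,0,0.03,0,0,0,55,0,0,0.08,0,0,0,55,0,0,0.15,0,0,0,55,0,0,0.15,0,0,0,55,0,0,0.15,0,0,0,55,0,0,0.15,0,0,0,55,0,0,0.15,0,0,0,55,0,0,0.15,0,0,0,55,0,0,0.15,0,0,0,55,0,0,0.15,0,0,0]'

```text
clock: 40.8
position: [0.5567, -0.2353, 0.1989]
ee_rot: [0.158, 0.987, 0.0, -0.0]
ft_force: [0.2, 0.3, 0.4]
grip_width: 0.645
grasp_force: 0.0
```

```bash
python3 - <<'E'
from h import *
np.set_printoptions(precision=4,suppress=True)
pose,im=shot("wrist","w10");_,s=shot("side","s10")
u=proj((.556,-.2355,.1165),pose);print(pose[0],u,proj((.556,-.2355,.107),pose))
x,y=u.astype(int);g=cv2.cvtColor(im,cv2.COLOR_RGB2GRAY)
print(g[y-40:y+40:3,x-36:x+38:3])
E
```

```text
[ 0.5567 -0.2353  0.1989] [316.1009 206.3355] [316.1049 202.9282]
[[233 232 232 133  91  96  98  97  95  99  99  96  97  97  95  94  92  97
   96  95  96  93  94  96  96]
 [232 232 232 225  91  96  98  96  95  98  98  95  97  96  95  93  92  97
   95  95  96  94  93  96  95]
 [232 232 232 130  91  96  98  94  95  97  97  95  97  95  94  93  92  97
   96  95  95  94  93  95  94]
 [232 231 232 225  90  95  98  96  94  97  81  79  77  75  91  93  93  97
   96  95  94  92  92  96  94]
 [231 231 232 148  90  97  97  94  80  41  31  31  31  31  31  48  88  96
   95  94  94  94  93  96  94]
 [231 231 232 220  90  95  96  57  33  32  35  36  37  37  32  32  32  74
   95  95  93  93  92  96  93]
 [231 230 231 218  90  95  74  32  36  46  48  48  49  48  48  44  35  31
   74  93  92  93  92  94  93]
 [231 230 231 157  89  91  32  42  48  47  48  50  50  50  49  47  47  39
   35  94  92  93  92  95  92]
 [230 230 231 221 162  57  41  46  48  54  60  74  75  74  67  56  48  46
   39  78  92  93  92  95  92]
 [230 228 231 231 226  58  46  47  57  78  87  81  78  78  85  84  64  50
   46  58  91  
[... 1101 characters left out ...]
27 222 210 194 193 193 203 219 227 223
  221 218 220 216 220 215 216]
 [222 218 226 222 222 228 225 223 226 224 224 222 221 218 220 220 226 223
  220 217 219 216 220 214 217]
 [222 217 225 221 222 227 223 222 225 223 223 223 220 218 220 220 225 221
  220 215 219 215 219 213 216]
 [220 216 225 220 220 227 223 221 224 222 223 222 219 216 220 220 224 220
  220 215 217 215 217 213 215]
 [220 214 224 219 220 226 221 221 222 221 222 220 218 217 219 220 223 220
  219 214 216 216 216 213 216]
 [219 213 219 173 217 225 220 220 222 220 221 220 218 216 219 220 223 219
  219 213 214 216 214 213 216]
 [203  92  66  67  70 121 216 220 221 219 220 218 216 214 219 220 223 218
  214 207 132 204 214 212 214]]
```

The final image shows the nut concentric on the hub, and the arm is clear. Handing in.

```bash
python3 -c "
from workcell import *
print(hand_in())"
```

```text
the job is handed in; nothing more can be done
None
```

The tray is on the pad, the large nut is pressed solid at about 30 N of tool push (under the 35 N limit) and released, and the job was handed in at about 41 s; the hand-in returned no verdict.

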